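Put the chest electrodes away and snap the case shut

TASK

The six chest electrodes on the steel tray are clean: tip them all into the open electrode case beside it and stand the empty tray back on the cabinet top. Then swing the case's lid over and press its front down until the spring catch snaps over it and holds it shut; press no harder than the catch needs, as the lid cracks when it is forced, and leave the other things where they are.

Things in the scene. Friction and masses are not known exactly. Their poses are not given: they have to be found in the camera images.
- case: electrode case, fixed: grey open-topped box 126 (x) by 150 mm (y), rim 79 mm up, walls 4 mm; origin at the centre of its underside, x from front to hinge side, z up. On its front a steel keeper plate in slotted holes, fastened up to 5 mm higher or lower from case to case, carries a springy catch tongue (36 mm wide, top about 118 mm up, 8 to 22 mm in front of the wall) and a rubber bumper
- lid_hinge (a point): middle of the lid's hinge axis, at (66, 0, 88) mm in the case's frame; the axis runs along the case's y
- case_lid (a joint): angle of the white lid: 0 level, 1.57 upright, 1.7 to 1.95 leaning back open, where it stays. Past upright towards the case it sinks by its weight on to the catch's nose (0.06 to 0.18). Pressed at the pad (8 to 14 N) it pushes the tongue aside, meets the bumper and goes under the nose, 3.5 mm before it bottoms; latched it reads -0.03 to 0.045, by the keeper's height
- case_catch (a joint): springy catch tongue: 0 upright, where its spring returns it; negative when pushed away from the case (about -0.12 while the bar on the lid's front edge passes its nose). When the bar is under the nose it snaps back to 0 over it
- lid_press (a point): ribbed thumb pad (ribs 1 mm) on the lid's outer face, where to press: 110 mm from the hinge axis, 20 mm behind the lid's front edge, mid-width. With the lid level it is 93 mm above the cabinet top; how far down the catch takes it must be felt
- lid_edge (a point): middle of the lid's front edge, 130 mm from the hinge axis (lid 6 mm thick, 154 mm wide). With the lid open this is its uppermost edge
- tray: loose steel tray, 0.24 kg: floor 90 mm (x) by 124 mm (y), 3 mm thick, side and back walls 26 mm high, open at the -y end but for a lip that slopes up 10 mm; origin at the centre of its underside, y from lip to handle, z up. Handle at the +y end
- tray_grip (a point): place to grip the tray's black handle: 98 mm from the tray's origin along its y, 67 mm up, in the middle of the handle. The handle is a flat bar 36 mm wide (tray x) and 11 mm thick that rises outward, leaning 30 degrees from the vertical away from the tray (direction (0, 0.5, 0.87) in the tray's frame); bar from 37 to 86 mm up. Grip it across its thickness, fingers pointing down along it
- tray_lip (a point): middle of the edge of the pouring lip, 82 mm from the tray's origin along its -y, 10 mm up
- electrode_1: one of six alike chest electrodes, 32 mm across and 45 mm tall: a dark rubber bulb on a plated cup, 28 g; origin at the centre of the cup's foot, z towards the bulb. At the start it stands on the tray
- electrode_2: one of six alike chest electrodes, 32 mm across and 45 mm tall: a dark rubber bulb on a plated cup, 28 g; origin at the centre of the cup's foot, z towards the bulb. At the start it stands on the tray
- electrode_3: one of six alike chest electrodes, 32 mm across and 45 mm tall: a dark rubber bulb on a plated cup, 28 g; origin at the centre of the cup's foot, z towards the bulb. At the start it stands on the tray
- electrode_4: one of six alike chest electrodes, 32 mm across and 45 mm tall: a dark rubber bulb on a plated cup, 28 g; origin at the centre of the cup's foot, z towards the bulb. At the start it stands on the tray
- electrode_5: one of six alike chest electrodes, 32 mm across and 45 mm tall: a dark rubber bulb on a plated cup, 28 g; origin at the centre of the cup's foot, z towards the bulb. At the start it stands on the tray
- electrode_6: one of six alike chest electrodes, 32 mm across and 45 mm tall: a dark rubber bulb on a plated cup, 28 g; origin at the centre of the cup's foot, z towards the bulb. At the start it stands on the tray
- clamp: black limb clamp lying at the back, 28x93x37 mm, bystander; origin at the centre of its underside
- paste: aluminium tube of electrode paste lying at the back, 40x124x24 mm, bystander; origin at the centre of its underside
- yoke: small grey connector block of the patient cable at the front, 24x57x14 mm, bystander; origin at the centre of its underside
- gauze: flat gauze packet at the front, 59x83x12 mm, bystander; origin at the centre of its underside
Not all that is in view belongs to the job. What is shaped like the electrode_3 but purple is not meant.

How it is judged:
By the outcome, as a careful person would: the job done as asked, in the order asked, and still so for the second after the job is handed in, with the robot touching nothing.
It also fails if it takes over 69 s, if anything falls off the work surface, if the arm or the gripper's body presses on something with over 40 N, if the wrist force passes 120 N, or if a joint passes its speed limit or range.

ROBOT

A 6-joint arm with a two-finger parallel gripper is mounted at the origin on a cart in front of the work surface, level with it; the furniture and walls round the work are solid. World frame = base frame: x ahead of the robot, y to its left, z up, the work surface at z = 0. Lengths are in m, angles in degrees, forces in N, time in s.
With the tool pointing down it reaches from about 0.25 to 0.725 m from the base axis. Payload 4 kg.
Tool frame: the origin (TCP) lies on the centre line of the jaws, within the pads' length; the fingertips stand 22 mm ahead of it and the grasp point (between the pads) lies 3 mm ahead of it (env.finger_overhang is the distance from the TCP to the fingertips, in m); z points along the fingers, y is the line along which they close (so a half turn about z gives the same grasp; the last joint's range is limited). The gripper opens to 85 mm and grips with 20 to 120 N. Pads are 22 mm wide; open, the fingers measure 114 mm over their backs; the gripper's body (76 mm by 85 mm) begins 54 mm behind the grasp point. The pads swing forward as they close: fully open they stand 13 mm farther back than shut.
Start: joints at [76.261, 13.785, 0.286, 76.501, 0, 90], TCP at [0.119, 0.486, 0.253] pointing down, gripper open.
Joint ranges: [-155.79, 155.79], [-60.16, 107.12], [-62.33, 73.08], [-114, 123.19], [-81.49, 82.49], [-180, 180]. Speed limits (degrees/s): [159.86, 159.86, 180, 180, 180, 180].

INTERFACE

Orientations are given as [roll, pitch, yaw] about the fixed x, y, z axes, in that order (R = Rz(yaw) Ry(pitch) Rx(roll)).
In Python, from workcell import env, vision gives the robot as it stands. Calls block until the motion is done:
- env.goto(position, orientation): joint-space move of the TCP to a pose.
- env.move_linear(position, frame=None, speed=0.15): straight line of the TCP; frame=None keeps the orientation; speed is the mean speed in m/s.
- env.movej(angles): joint-space move.
- env.command_gripper(opening, effort=None): opening from 0.0 (shut) to 1.0 (fully open); effort is the grip in N (None keeps the last); returns when the fingers have stopped.
- env.pause(seconds).
- env.inverse_kinematics(position, orientation): joint angles nearest the present ones, or None.
- env.sense(): the state.
- vision.snapshot(name): name is "scene" or "top" or "wrist"; returns the picture (420x560x3 uint8, blue, green, red); there is no depth.
- vision.camera_info(name): a dict with "mtx" (3x3 intrinsics, pixels), "world_to_cam" (4x4, takes a point from world to camera coordinates). Camera axes: x right, y down, z forward; pixel columns grow to the right and rows downward; lengths in m; the calibration is good to about 2 mm. A picture is of the moment at which its call begins: read the wrist's pose just before it. camera_info takes no time and is no camera call; for the wrist camera it gives the pose at the moment of the call.
A pose or a line that the arm cannot do raises env.MotionError and nothing moves.
- env.finish_job(): hands the job in; it is judged then, once.
The state is a dict: "time": time; "qpos": joint angles; "joint_vel": joint speeds; "joint_efforts": joint torques, N m; "tool_pos": TCP position; "tcp_rot": TCP orientation; "wrist_force": force on the tool from outside, world axes, zero at the start; "moment": the same for the moment, N m; "grip_width": opening from 0.0 (shut) to 1.0 (fully open); "grip_force": force on a finger pad.
Only numpy, scipy, OpenCV 4.12 (cv2) and the standard library are available. Lean on these libraries where they do the work, as an engineer would, in place of code of your own. Each camera call takes 0.05 s, during which the arm holds its last target. There are 200 camera calls.

## Working session

There is one attempt and no reset: what is moved stays moved. The work goes in short steps, each a Python script; the robot and the scene stay as the last script left them, time stands still between calls to the robot, and variables do not carry over. Pictures are saved under pics/ and viewed, at most 10 in all, crops included, and the job is handed in when it is done.

```bash
ls; mkdir -p pics
python3 - <<'E'
from workcell import env, vision
import cv2
for n in("scene","top"):
    cv2.imwrite(f"pics/{n}0.png",vision.snapshot(n)); c=vision.camera_info(n); print(n,c["mtx"].round(1).tolist(),c["world_to_cam"].round(3).tolist())
s=env.sense();print(s)
E
```

```text
pics
scene [[501.9, 0.0, 287.1], [0.0, 501.9, 204.8], [0.0, 0.0, 1.0]] [[-0.909, -0.416, -0.017, 0.528], [-0.287, 0.657, -0.697, 0.11], [0.301, -0.629, -0.717, 0.839], [0.0, 0.0, 0.0, 1.0]]
top [[439.7, 0.0, 284.5], [0.0, 439.7, 211.1], [0.0, 0.0, 1.0]] [[-0.018, -1.0, -0.001, 0.152], [-0.997, 0.018, -0.081, 0.536], [0.081, -0.0, -0.997, 0.895], [0.0, 0.0, 0.0, 1.0]]
{'time': 0.1, 'qpos': array([7.62607684e+01, 1.38264290e+01, 2.20423223e-01, 7.65025063e+01,
       5.85796869e-04, 9.00004259e+01]), 'joint_vel': array([ 0.09670846, -0.127     ,  0.20371996, -0.06489217,  0.00031242,
       -0.05047273]), 'joint_efforts': array([ 3.09190250e-05, -3.73138082e+01,  2.53009826e+01,  1.09036415e-02,
       -9.70493488e-05, -9.11811043e-06]), 'tool_pos': array([0.11862109, 0.48517144, 0.25250789]), 'tcp_rot': array([-1.79891488e+02, -5.84989279e-04,  1.66260341e+02]), 'wrist_force': array([-0.14904448,  0.04956294, -0.00670591]), 'moment': array([-0.00422299, -0.02960995, -0.00293774]), 'grip_force': 0.0, 'grip_width': 0.9977175484259263}
```

View pics/scene0.png

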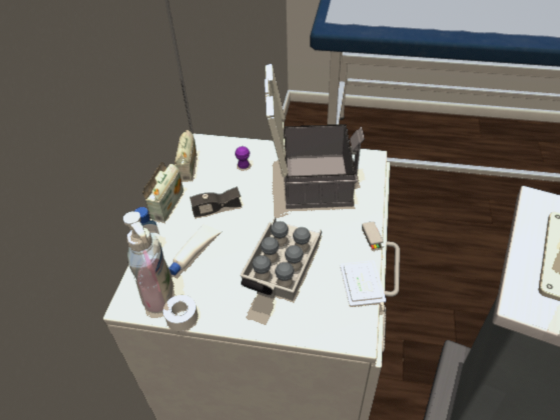

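View pics/top0.png

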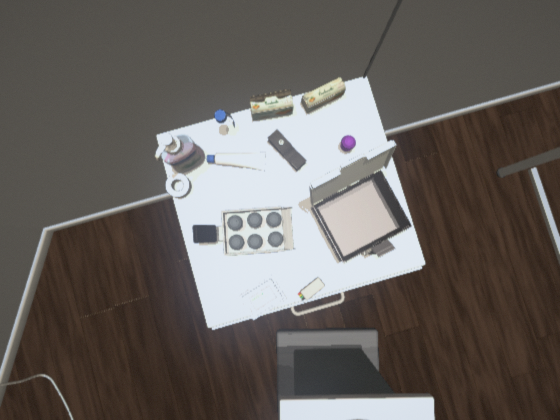

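The scene view shows the tray with six dark electrodes at about (285,255), its black handle at (258,286), and the open case at (318,165) with the lid on its left. In the top view the tray spans about (222–293, 207–255) with its handle at (205,234). The case interior is near (360,222) and the catch near (380,247).

```bash
cat > h.py <<'E'
from workcell import env, vision
import numpy as np, cv2
from scipy.spatial.transform import Rotation as Ro
def ray(c,uv):
    W=np.linalg.inv(c["world_to_cam"]); d=np.linalg.inv(c["mtx"])@[uv[0],uv[1],1]
    return W[:3,3], W[:3,:3]@d
def onz(c,uv,z):
    o,d=ray(c,uv); return o+d*(z-o[2])/d[2]
def tri(obs):
    A=np.zeros((3,3));b=np.zeros(3)
    for c,uv in obs:
        o,d=ray(c,uv); d=d/np.linalg.norm(d); P=np.eye(3)-np.outer(d,d); A+=P; b+=P@o
    x=np.linalg.solve(A,b)
    r=[np.linalg.norm((np.eye(3)-np.outer(d,d)/(d@d))@(x-o)) for o,d in (ray(c,uv) for c,uv in obs)]
    return x,max(r)
def proj(c,p):
    q=c["mtx"]@(c["world_to_cam"]@np.append(p,1))[:3]; return q[:2]/q[2]
E
python3 - <<'E'
from h import *
t=vision.camera_info("top");s=vision.camera_info("scene")
print("handle",onz(t,(205,234),.075)); print("tray",onz(t,(258,231),.0))
print("rim",[onz(t,p,.079).round(3).tolist() for p in((313,210),(345,260),(410,215),(385,173))])
w=vision.camera_info("wrist"); T=np.linalg.inv(w["world_to_cam"]);print(w["mtx"].round(1).tolist(),T.round(3).tolist())
im=vision.snapshot("wrist"); 
cv2.imwrite("pics/w0.png",im)
a=cv2.resize(cv2.imread("pics/top0.png")[120:320,170:440],None,fx=2.9,fy=2.9,interpolation=cv2.INTER_CUBIC);cv2.imwrite("pics/topc.png",a)
E
```

```text
handle [0.4920948 0.2991839 0.075    ]
tray [0.49892653 0.19994543 0.        ]
rim [[0.535, 0.087, 0.079], [0.437, 0.027, 0.079], [0.522, -0.102, 0.079], [0.606, -0.056, 0.079]]
[[378.3, 0.0, 282.9], [0.0, 378.3, 206.6], [0.0, 0.0, 1.0]] [[0.237, 0.924, 0.301, 0.043], [0.972, -0.225, -0.074, 0.503], [-0.001, 0.31, -0.951, 0.374], [0.0, 0.0, 0.0, 1.0]]
```

View pics/topc.png

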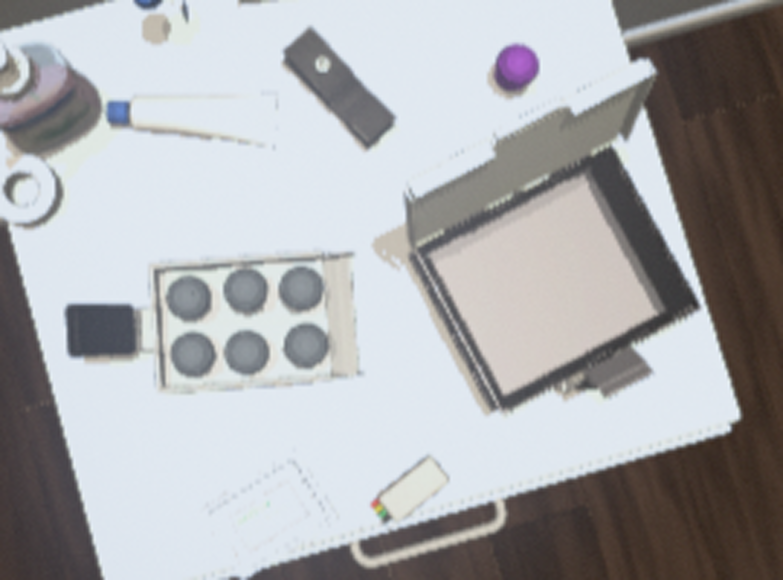

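The crop is clear. The tray's rear corners are at (150,265) and (158,392), its lip edge runs (352,253)–(360,376), and the handle covers (66–138, 303–356). The case rim corners are at (412,250), (497,410), (697,303) and (612,148). Next I'll take wrist views from two places.

Run:
```python
from h import *
import pickle
out=[]
for i,y in enumerate((.20,.06)):
    env.goto([.43,y,.33],[180,0,180]); c=vision.camera_info("wrist"); im=vision.snapshot("wrist"); out.append((c,im)); print(env.sense()["time"],env.sense()["qpos"].round(1))
pickle.dump(out,open("w.pkl","wb"))
a=np.hstack([out[0][1],out[1][1]])
for i in (0,1): cv2.imwrite(f"pics/wv{i}.png",cv2.resize(out[i][1],None,fx=1.42,fy=1.42,interpolation=cv2.INTER_CUBIC))
```

```text
1.7833 [25.   9.7  6.4 86.8  0.  25. ]
2.45 [ 8.  5.  1. 86.  0.  8.]
```

View pics/wv0.png

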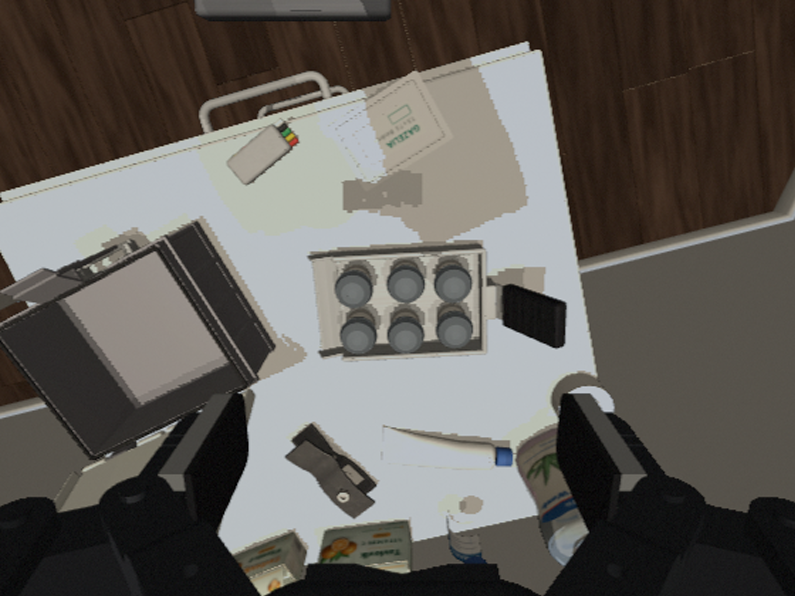

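View pics/wv1.png

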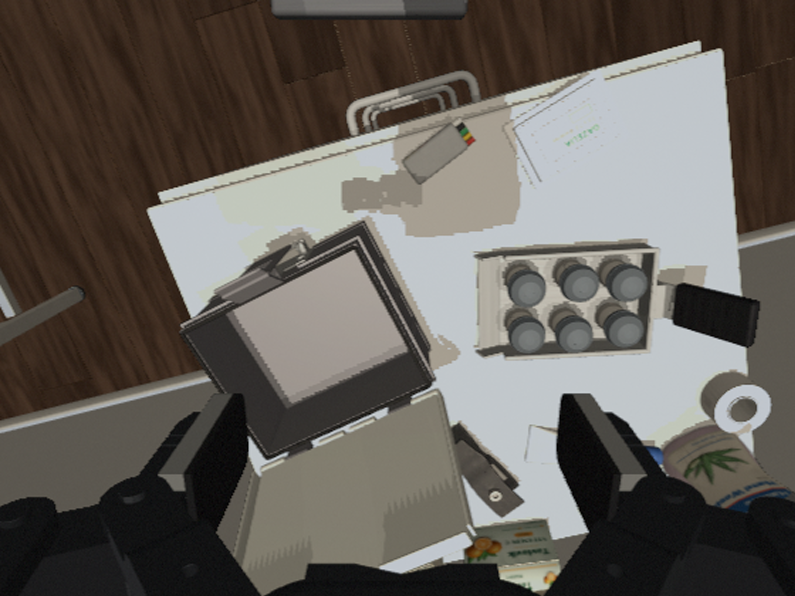

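The wrist views show the tray with the handle's end at about (564,329) and (757,329), and the case rim corners in wv1 at (367,218), (433,382), (183,327) and (265,455). The lid's +y top corner is near (475,525).

```bash
cat > m.py <<'E'
from h import *
import pickle
o=pickle.load(open("w.pkl","rb")); t=vision.camera_info("top"); C=[o[0][0],o[1][0],t]
def P(a=None,b=None,c=None):
    L=[]
    if a: L.append((C[0],np.array(a)/1.42))
    if b: L.append((C[1],np.array(b)/1.42))
    if c: L.append((t,np.array(c)/2.9+[170,120]))
    return tri(L)
pts=dict(tip=((564,329),(757,329),(67,329)),root=((504,301),(674,298),(137,329)),
A=((482,242),(657,246),(158,392)),B=((486,352),(650,353),(150,265)),Cc=((309,256),(476,256),(359,376)),D=((321,356),(478,353),(352,254)),
FL=(None,(367,218),(497,410)),BL=(None,(433,382),(412,250)),FR=(None,(183,327),(697,303)),BR=(None,(265,455),(612,148)),LID=(None,(475,525),(408,190)))
R={k:P(*v) for k,v in pts.items()}
if __name__=="__main__":
    for k,(x,r) in R.items(): print(k,x.round(4),round(r,4))
    X={k:v[0] for k,v in R.items()}
    tip=X["tip"]; root=X["root"]; f=lambda d:np.degrees(np.arctan2(-d[0],d[1])).round(2)
    print("tray yaw",f(X["A"]-X["Cc"]),f(X["B"]-X["D"]),f(X["B"]-X["D"]+X["A"]-X["Cc"]), "perp",f(np.cross([0,0,1],X["D"]-X["Cc"]+X["B"]-X["A"])),f(tip-root), "from grid below")
    print("case yaw",f(X["FL"]-X["FR"]),f(X["BL"]-X["BR"]),f(np.cross([0,0,1],X["BL"]-X["FL"]+X["BR"]-X["FR"])),"c",sum(X[k] for k in("FL","FR","BL","BR"))/4)
    print("len",np.linalg.norm(X["FL"]-X["FR"]),np.linalg.norm(X["BL"]-X["FL"]),np.linalg.norm(X["A"]-X["B"]))
E
python3 m.py
```

```text
tip [0.4951 0.3169 0.0922] 0.0029
root [0.4937 0.2828 0.0341] 0.0013
A [0.4492 0.2667 0.0249] 0.0026
B [0.5403 0.2712 0.0343] 0.0017
Cc [0.4597 0.1232 0.02  ] 0.0023
D [0.5472 0.1282 0.0226] 0.0024
FL [0.4312 0.0287 0.0131] 0.0028
BL [0.5431 0.0862 0.0822] 0.0028
FR [ 0.5034 -0.1052  0.0716] 0.0009
BR [ 0.6092 -0.0489  0.0819] 0.0008
LID [0.565  0.0991 0.2104] 0.0007
tray yaw 4.16 2.76 3.46 perp 3.04 -2.48 from grid below
case yaw 28.34 26.04 27.6 c [ 0.52174588 -0.00980779  0.06222954]
len 0.16291355992244572 0.14356176572248175 0.09168652048061812
```

```bash
cat > p.py <<'E'
from h import *
TO=np.array([.4985,.2075,0]); TY=3.5; TX=.001
CO=np.array([.520,-.010,0]); CY=26.6
def tray2tcp(R,o,flip,back=0.):
    """tray rotation R, origin o -> TCP pos, rpy; back = retreat along the fingers"""
    z=np.array([0,-.5,-.866]); y=np.array([0,.866,-.5])*flip; x=np.cross(y,z)
    p=np.array([TX,.098,.067])-(.003+back)*z
    return o+R@p, (Ro.from_matrix(R@np.column_stack([x,y,z]))).as_euler("xyz",degrees=True)
def trayR(yaw,tilt): return Ro.from_euler("zx",[yaw,tilt],degrees=True).as_matrix() if 0 else (Ro.from_euler("z",yaw,degrees=True)*Ro.from_euler("x",tilt,degrees=True)).as_matrix()
CR=Ro.from_euler("z",CY,degrees=True).as_matrix()
def pour(tilt,ly,lz,flip,yaw=CY,lx=0.):
    """tilt>0 = lip down; lip edge at case (lx,ly), height lz"""
    R=trayR(yaw,tilt); L=CO+CR@[lx,ly,lz]
    return tray2tcp(R,L-R@[0,-.082,.010],flip)
E
cat > ik.py <<'E'
from p import *
for flip in (1,-1):
    print("flip",flip)
    J=lambda a: (lambda q: None if q is None else np.round(q,0).tolist())(env.inverse_kinematics(*a))
    for b in (.1,0): print("pre",J(tray2tcp(trayR(TY,0),TO,flip,b)))
    print("lift",J(tray2tcp(trayR(TY,0),TO+[0,0,.15],flip)))
    for yaw in (26.6,10):
        print(yaw,[J(pour(t,.045,.10+.04*(t<20),flip,yaw)) for t in (0,30,50,65,80)])
E
python3 ik.py
```

```text
flip 1
pre [46.0, 45.0, 30.0, 96.0, -22.0, 47.0]
pre [43.0, 45.0, 16.0, 81.0, -23.0, 43.0]
lift [43.0, 39.0, 28.0, 99.0, -23.0, 43.0]
26.6 [[42.0, 17.0, -10.0, 72.0, -29.0, 17.0], [18.0, 10.0, -6.0, 74.0, -0.0, -9.0], [1.0, 17.0, 5.0, 87.0, 18.0, -27.0], [-9.0, 27.0, 16.0, 101.0, 28.0, -42.0], [-17.0, 40.0, 28.0, 118.0, 34.0, -56.0]]
10 [[38.0, 27.0, 5.0, 83.0, -26.0, 32.0], [18.0, 14.0, -0.0, 75.0, -0.0, 8.0], [1.0, 15.0, 3.0, 81.0, 20.0, -10.0], [-11.0, 21.0, 8.0, 91.0, 32.0, -26.0], [-21.0, 31.0, 15.0, 105.0, 41.0, -43.0]]
flip -1
pre [46.0, 45.0, 30.0, 96.0, -22.0, -133.0]
pre [43.0, 45.0, 16.0, 81.0, -23.0, -137.0]
lift [43.0, 39.0, 28.0, 99.0, -23.0, -137.0]
26.6 [[42.0, 17.0, -10.0, 72.0, -29.0, -163.0], [18.0, 10.0, -6.0, 74.0, -0.0, 171.0], [1.0, 17.0, 5.0, 87.0, 18.0, 153.0], [-9.0, 27.0, 16.0, 101.0, 28.0, 138.0], [-17.0, 40.0, 28.0, 118.0, 34.0, 124.0]]
10 [[38.0, 27.0, 5.0, 83.0, -26.0, -148.0], [18.0, 14.0, -0.0, 75.0, -0.0, -172.0], [1.0, 15.0, 3.0, 81.0, 20.0, 170.0], [-11.0, 21.0, 8.0, 91.0, 32.0, 154.0], [-21.0, 31.0, 15.0, 105.0, 41.0, 137.0]]
```

Run:
```python
from p import *
R=trayR(TY,0)
p,f=tray2tcp(R,TO,1,.09); env.command_gripper(.6); env.goto(p,f)
p,f=tray2tcp(R,TO,1); env.move_linear(p,speed=.12); s=env.sense();print(s["time"],s["wrist_force"].round(1))
env.command_gripper(0,80); s=env.sense(); print(s["grip_width"],s["grip_force"],s["wrist_force"].round(1),s["moment"].round(2))
p0=s["tool_pos"]; env.move_linear(p0+[0,0,.03],speed=.06); s=env.sense();print(s["time"],s["grip_width"],s["grip_force"],s["wrist_force"].round(1),s["moment"].round(2))
np.save("p0.npy",np.r_[p0,s["tcp_rot"]])
cv2.imwrite("pics/lift.png",np.hstack([vision.snapshot("scene")[150:350,180:420],vision.snapshot("top")[150:350,170:440]]).repeat(1,0))
```

```text
5.0917 [0.  0.3 1. ]
0.11647889960736997 78.60052227973938 [-0.2  1.4  3.6] [ 0.31  0.04 -0.17]
6.1917 0.11875750993975662 77.96789288520813 [ 0.   0.5 -4.5] [1.2  0.04 0.  ]
```

View pics/lift.png

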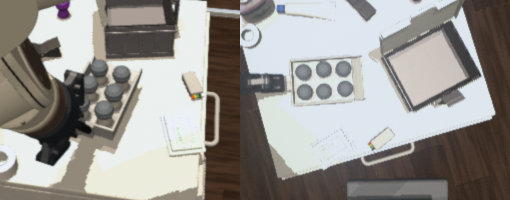

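All six electrodes are still upright on the lifted tray, and the force matches the full load. Next is the carry and pour.

Run:
```python
from p import *
s=env.sense(); env.move_linear(s["tool_pos"]+[0,0,.13],speed=.15)
p,f=pour(0,.05,.17,1); env.move_linear(p,f,speed=.15)
p,f=pour(20,.045,.13,1); env.move_linear(p,f,speed=.08)
print(env.sense()["time"])
for t in range(28,81,4):
    p,f=pour(t,.04,.125 if t<35 else .108,1); env.move_linear(p,f,speed=.06); s=env.sense(); print(t,round(s["time"],2),s["wrist_force"].round(1),s["grip_width"].round(3))
    if s["wrist_force"][2]>-2.7 and t>60: break
cv2.imwrite("pics/pour.png",np.hstack([vision.snapshot("scene")[60:340,130:420],vision.snapshot("top")[80:360,170:460]]))
```

```text
9.0083Traceback (most recent call last):
  File "<stdin>", line 7, in <module>
AttributeError: 'float' object has no attribute 'round'
```

Run:
```python
from p import *
for t in range(32,81,4):
    p,f=pour(t,.04,.125 if t<35 else .108,1); env.move_linear(p,f,speed=.06); s=env.sense(); print(t,round(s["time"],2),s["wrist_force"].round(1),round(float(s["grip_width"]),3))
    if s["wrist_force"][2]>-2.7 and t>60: break
cv2.imwrite("pics/pour.png",np.hstack([vision.snapshot("scene")[60:340,130:420],vision.snapshot("top")[80:360,170:460]]))
```

```text
32 9.98 [ 0.2  0.5 -2. ] 0.115
36 10.36 [ 0.6 -0.3 -3. ] 0.118
40 10.73 [-0.1  0.5 -2.2] 0.116
44 11.11 [ 0.6  0.4 -2.2] 0.119
48 11.48 [-1.1  0.  -2.5] 0.121
52 11.86 [-0.2  0.4 -2.3] 0.117
56 12.23 [ 0.3  1.2 -2.4] 0.116
60 12.61 [-0.7  1.3 -4. ] 0.119
64 12.98 [ 0.4  0.3 -1.9] 0.118
```

View pics/pour.png

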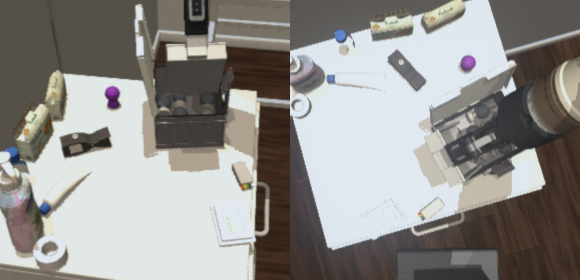

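The tray's weight is back to about 2.3 N, so it is empty. Electrodes are visible inside the case and none lie outside. I'll return the tray to its place and then look into the case.

Run:
```python
from p import *
a=np.load("p0.npy")
p,f=pour(45,.04,.14,1); env.move_linear(p,f,speed=.15)
p,f=pour(10,.05,.20,1); env.move_linear(p,f,speed=.2)
g,fr=tray2tcp(trayR(TY,0),TO,1)
env.move_linear(g+[0,0,.13],fr,speed=.2); env.move_linear(g+[0,0,.012],fr,speed=.15)
for k in range(8):
    s=env.sense(); print(round(s["time"],2),s["tool_pos"][2]-a[2],s["wrist_force"].round(1))
    if s["wrist_force"][2]>1: break
    env.move_linear(g+[0,0,.010-.002*k],fr,speed=.03)
env.command_gripper(.45)
p,f=tray2tcp(trayR(TY,0),TO,1,.1); env.move_linear(p,speed=.2)
env.goto([.40,.03,.33],[180,0,180]); 
i1=vision.snapshot("wrist"); i2=vision.snapshot("top"); cv2.imwrite("pics/top2.png",i2)
cv2.imwrite("pics/after.png",np.hstack([cv2.resize(i1,(448,336)),i2[120:300,190:440].repeat(1,0).copy() if 0 else cv2.resize(i2[120:320,190:400],(352,336))]))
print(env.sense()["time"])
```

```text
16.32 0.01271028148088435 [-0.1 -0.6 -1.8]
16.57 0.010042644708058823 [ 1.  -0.5 -3. ]
16.82 0.007259957751633614 [ 0.1 -0.4 -1.3]
17.07 0.005119151695058277 [-0.2  0.8 -2.9]
17.32 0.0031588894212018215 [-0.6  0.1 -1.3]
17.57 0.0011721267325706247 [ 0.8 -0.8 -3.1]
17.82 8.558043059353482e-06 [-0.4  0.7  2.3]
20.3667
```

View pics/after.png

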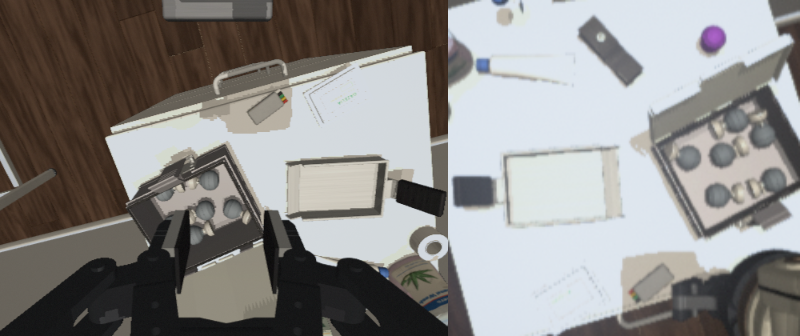

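All six electrodes lie in one layer inside the case, and the empty tray is back in its place. Now I'll swing the lid over with the shut fingers from behind.

```bash
cat >> p.py <<'E'
LF=[180,0,CY-180]
def C(x,y,z): return CO+CR@[x,y,z]
def st(m=""):
    s=env.sense(); print(m,round(s["time"],2),(CR.T@(s["tool_pos"]-CO)).round(4),(CR.T@s["wrist_force"]).round(1)); return s
E
python3 - <<'E'
from p import *
env.command_gripper(0,40)
env.goto(C(.03,0,.31),LF); env.move_linear(C(.14,0,.31),speed=.2); st(); env.move_linear(C(.14,0,.205),speed=.15); st("down")
for x in np.arange(.13,.0301,-.01):
    env.move_linear(C(x,0,.205),speed=.06); s=st()
    if np.linalg.norm(s["wrist_force"])>25: print("STOP"); break
E
```

```text
22.17 [0.1392 0.0005 0.3107] [-1.  -0.2 -0.2]
down 23.02 [ 0.1402 -0.0003  0.2065] [-0.   0.2  0.5]
 23.33 [ 1.302e-01 -2.000e-04  2.062e-01] [0.6 0.8 0.3]
 23.65 [ 0.12   -0.      0.2053] [ 0.8 -1.  -0.3]
 23.97 [ 0.11   -0.      0.2051] [ 0.3  0.  -0.5]
 24.28 [ 0.0999 -0.      0.2051] [-0.3 -0.3 -0. ]
 24.6 [ 0.0898 -0.      0.2051] [-0.6  0.8  0.2]
 24.92 [0.0797 0.     0.2049] [ 1.2  0.4 -0.5]
 25.23 [ 0.0698 -0.      0.2051] [ 0.1 -0.5 -0.1]
 25.55 [ 0.0597 -0.      0.2051] [0.7 0.2 1. ]
 25.87 [ 0.0497 -0.      0.2051] [ 0.3  0.6 -0.1]
 26.18 [0.0396 0.     0.2051] [-0.3  0.1  0. ]
```

Run:
```python
from p import *
env.move_linear(C(.03,0,.28),speed=.2); env.move_linear(C(-.044,0,.24),speed=.2); st()
i=vision.snapshot("top");j=vision.snapshot("scene")
cv2.imwrite("pics/lid.png",np.hstack([cv2.resize(i[120:270,290:430],(373,400)),cv2.resize(j[60:210,250:410],(427,400))]))
```

```text
27.27 [-0.0437 -0.      0.2396] [ 0.1 -0.   0.9]
```

View pics/lid.png

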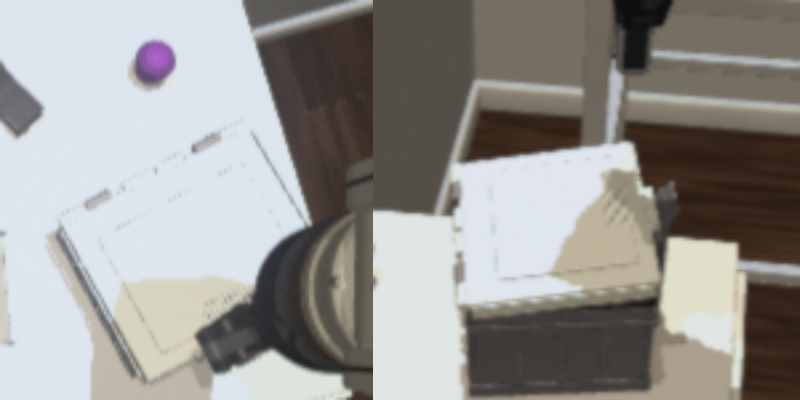

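The lid has swung over and rests on the catch, slightly raised at the front. Now I'll press by feel at the pad.

```bash
cat > press.py <<'E'
from p import *
def F(n=4):
    v=[]
    for _ in range(n): env.pause(.02); v.append(env.sense()["wrist_force"][2])
    return float(np.mean(v))
def press(z0,dz,fmax,zmin,drop=None):
    z=z0; pk=0
    while z>zmin:
        z-=dz; env.move_linear(C(-.044,0,z+.022),speed=.02); f=F(); s=env.sense(); pk=max(pk,f)
        print(round(s["time"],2),"cmd",round(z*1e3,2),"act",round((s["tool_pos"][2]-.022)*1e3,2),"F",round(f,2))
        if f>fmax: print("fmax"); break
        if drop and pk>5 and f<pk-drop: print("drop"); break
    return z
E
python3 - <<'E'
from press import *
env.move_linear(C(-.044,0,.145),speed=.15); print("free",F(8),env.sense()["tool_pos"][2])
press(.121,.001,5,.095)
E
```

```text
free 0.0958679754323182 0.14625664136848704
28.66 cmd 120.0 act 120.11 F -0.62
28.98 cmd 119.0 act 118.96 F -0.15
29.29 cmd 118.0 act 117.97 F -0.13
29.61 cmd 117.0 act 116.96 F -0.31
29.93 cmd 116.0 act 115.97 F 0.11
30.24 cmd 115.0 act 114.96 F 0.08
30.56 cmd 114.0 act 113.99 F 0.12
30.88 cmd 113.0 act 112.95 F 0.06
31.19 cmd 112.0 act 111.98 F 0.21
31.51 cmd 111.0 act 110.97 F 0.05
31.82 cmd 110.0 act 109.97 F -0.19
32.14 cmd 109.0 act 108.96 F -0.08
32.46 cmd 108.0 act 107.98 F 0.28
32.77 cmd 107.0 act 106.96 F 0.05
33.09 cmd 106.0 act 105.96 F 0.06
33.41 cmd 105.0 act 104.98 F 0.49
33.73 cmd 104.0 act 104.0 F 1.25
34.04 cmd 103.0 act 102.96 F 2.19
34.36 cmd 102.0 act 101.97 F 3.31
34.67 cmd 101.0 act 100.98 F 2.89
34.99 cmd 100.0 act 100.0 F 4.87
35.31 cmd 99.0 act 99.07 F 5.31
fmax
```

Run:
```python
from press import *
press(.099,.0005,13.5,.088,drop=1.5)
```

```text
35.62 cmd 98.5 act 98.67 F 5.99
35.94 cmd 98.0 act 98.24 F 6.65
36.26 cmd 97.5 act 97.83 F 7.03
36.58 cmd 97.0 act 97.54 F 8.53
36.89 cmd 96.5 act 97.44 F 11.78
37.21 cmd 96.0 act 97.31 F 14.34
fmax
```

Run:
```python
from press import *
for z in (.0965,.0975,.0985,.0995,.101):
    env.move_linear(C(-.044,0,z+.022),speed=.02); print(z,round(env.sense()["tool_pos"][2]-.022,5),round(F(8),2))
i=vision.snapshot("scene"); cv2.imwrite("pics/lid2.png",i)
```

```text
0.0965 0.09741 11.46
0.0975 0.09768 4.26
0.0985 0.09807 -0.25
0.0995 0.09949 -0.02
0.101 0.10118 0.08
```

Run:
```python
from press import *
env.move_linear(C(-.044,0,.18),speed=.15)
c=vision.camera_info("wrist"); im=vision.snapshot("wrist"); im0=im.copy()
for x,col in((-.071,(0,255,0)),(-.085,(0,255,0)),(-.079,(0,0,255)),(-.093,(0,0,255))):
    for y in(-.018,.018):
        u=proj(c,C(x,y,.118)); print(x,y,u.round(0)); cv2.circle(im,tuple(int(v) for v in u.round()),2,col,-1)
u=proj(c,C(-.075,0,.11)).astype(int); x0=int(np.clip(u[0]-130,0,300)); y0=int(np.clip(u[1]-100,0,220))
a=[cv2.resize(k[y0:y0+200,x0:x0+260],(400,308),interpolation=cv2.INTER_CUBIC) for k in(im0,im)]
b=cv2.resize(cv2.imread("pics/lid2.png")[110:210,250:400],(400,267),interpolation=cv2.INTER_CUBIC)
b2=cv2.resize(cv2.imread("pics/scene0.png")[110:210,250:400],(400,267),interpolation=cv2.INTER_CUBIC)
cv2.imwrite("pics/catch.png",np.vstack([np.hstack(a),np.hstack([b,b2])])); print(x0,y0)
```

```text
-0.071 -0.018 [250. 191.]
-0.071 0.018 [322. 191.]
-0.085 -0.018 [249. 163.]
-0.085 0.018 [323. 163.]
-0.079 -0.018 [250. 175.]
-0.079 0.018 [322. 175.]
-0.093 -0.018 [249. 147.]
-0.093 0.018 [323. 147.]
155 78
```

View pics/catch.png

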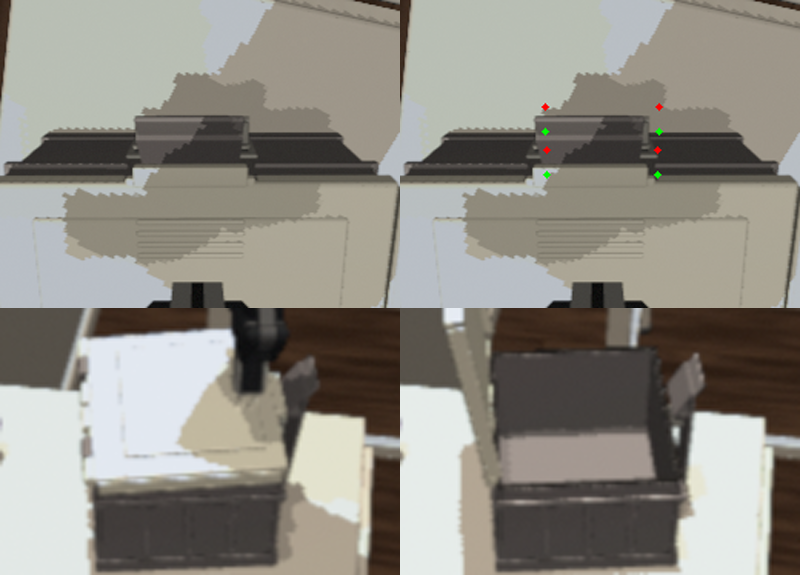

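The tongue still leans outward: its outer edge is near crop row 116, against row 131 for upright, and it is shifted in the scene view too. So the lid is only held by friction and isn't latched yet. I'll press a little further while tracking the tongue in the scene camera.

```bash
cat > tongue.py <<'E'
from press import *
T=cv2.imread("pics/lid2.png")[120:142,352:374]
def shift(im):
    """tongue-top column shift against lid2, and score"""
    r=cv2.matchTemplate(im[112:150,340:386],T,cv2.TM_CCOEFF_NORMED); k=cv2.minMaxLoc(r); x,y=k[3]
    s=0
    if 0<x<r.shape[1]-1: a,b,c=r[y,x-1:x+2]; s=(a-c)/(2*(a-2*b+c))
    return round(float(x+s-12),2),y-8,round(k[1],2)
E
python3 - <<'E'
from tongue import *
print("lid2",shift(cv2.imread("pics/lid2.png")),"start",shift(cv2.imread("pics/scene0.png")),"now",shift(vision.snapshot("scene")),env.sense()["time"])
print(env.sense()["time"], F(8))
E
```

```text
lid2 (-0.03, 0, 1.0) start (7.31, -7, 0.73) now (0.01, 0, 0.95) 39.8083
39.8083 -0.05046858668485078
```

Run:
```python
from tongue import *
env.move_linear(C(-.044,0,.122),speed=.12)
for z in [.0985,.097]+list(np.arange(.0965,.0938,-.00025)):
    env.move_linear(C(-.044,0,z+.022),speed=.02); f=F(3); t=env.sense()
    sh=shift(vision.snapshot("scene")); print(round(t["time"],2),round(z*1e3,2),round((t["tool_pos"][2]-.022)*1e3,2),round(f,2),sh)
    if f>17.5 or sh[0]<-2: print("stop"); break
```

```text
40.88 98.5 98.98 0.05 (0.09, 0, 0.97)
41.23 97.0 97.14 1.0 (0.07, 1, 0.96)
41.58 96.5 96.27 0.08 (0.0, 1, 0.96)
41.92 96.25 96.19 0.23 (0.06, 1, 0.96)
42.27 96.0 96.06 1.32 (0.01, 1, 0.96)
42.62 95.75 95.81 1.91 (0.04, 1, 0.96)
42.98 95.5 95.5 1.41 (0.01, 1, 0.95)
43.33 95.25 95.2 1.48 (0.0, 1, 0.94)
43.67 95.0 94.96 1.47 (0.01, 1, 0.94)
44.02 94.75 94.7 1.44 (-0.02, 1, 0.94)
44.38 94.5 94.45 1.56 (-0.04, 1, 0.94)
44.73 94.25 94.21 1.42 (-0.01, 1, 0.93)
45.08 94.0 94.0 1.13 (0.01, 1, 0.93)
```

Run:
```python
from tongue import *
for z in np.arange(.0937,.0868,-.0003):
    env.move_linear(C(-.044,0,z+.022),speed=.02); f=F(3); t=env.sense()
    sh=shift(vision.snapshot("scene")); print(round(t["time"],2),round(z*1e3,2),round((t["tool_pos"][2]-.022)*1e3,2),round(f,2),sh)
    if f>11 or abs(sh[0])>1.5 or sh[2]<.85: print("stop"); break
```

```text
45.42 93.7 93.71 1.72 (-0.19, 2, 0.91)
45.77 93.4 93.38 2.1 (-0.34, 2, 0.88)
46.12 93.1 93.07 1.42 (-0.39, 2, 0.88)
46.48 92.8 92.78 2.42 (-0.24, 2, 0.89)
46.83 92.5 92.36 -0.3 (-0.52, 2, 0.88)
47.17 92.2 92.23 0.77 (-0.59, 2, 0.86)
47.52 91.9 92.04 1.73 (-0.69, 2, 0.87)
47.88 91.6 91.34 0.54 (-2.96, 2, 0.74)
stop
```

Run:
```python
from tongue import *
print(F(6),shift(vision.snapshot("scene")),env.sense()["tool_pos"][2]-.022)
for z in (.0925,.094,.110): 
    env.move_linear(C(-.044,0,z+.022),speed=.03); print(z,round(F(4),2),shift(vision.snapshot("scene")))
im=vision.snapshot("scene"); cv2.imwrite("pics/lid3.png",im)
# compare tongue patch with the start (upright) image, direct
S=cv2.imread("pics/scene0.png")[120:142,348:370]
for n,k in(("now",im),("lid2",cv2.imread("pics/lid2.png"))):
    r=cv2.matchTemplate(k[112:150,338:386],S,cv2.TM_CCOEFF_NORMED); m=cv2.minMaxLoc(r); print(n,m[1],m[3][0]-10,m[3][1]-8)
for n in("scene0","lid2","lid3"):
    g=cv2.imread(f"pics/{n}.png",0); print(n); [print(g[y,350:376].tolist()) for y in(130,134,138)]
```

```text
-0.30664078945446493 (-2.97, 2, 0.75) 0.09147026985735299
0.0925 0.27 (-3.0, 2, 0.76)
0.094 0.16 (-2.99, 2, 0.78)
0.11 -0.13 (-3.6, 1, 0.82)
now 0.6383200883865356 4 -3
lid2 0.7989720106124878 -7 7
scene0
[36, 36, 38, 37, 39, 46, 77, 98, 100, 103, 106, 105, 87, 52, 47, 46, 47, 46, 46, 45, 46, 45, 45, 45, 43, 43]
[38, 38, 46, 71, 92, 97, 100, 110, 115, 107, 106, 106, 104, 81, 42, 34, 32, 32, 34, 32, 32, 32, 33, 33, 34, 32]
[71, 92, 97, 98, 99, 98, 97, 100, 111, 117, 107, 106, 108, 94, 60, 47, 45, 45, 45, 45, 45, 46, 47, 45, 46, 45]
lid2
[57, 32, 28, 32, 37, 38, 39, 41, 42, 44, 51, 72, 91, 93, 92, 97, 107, 96, 53, 44, 44, 43, 43, 43, 43, 41]
[120, 130, 130, 129, 118, 54, 40, 62, 83, 91, 91, 90, 85, 87, 95, 93, 82, 68, 58, 36, 32, 32, 31, 31, 31, 31]
[131, 141, 145, 143, 132, 102, 64, 56, 57, 57, 57, 56, 57, 59, 60, 60, 60, 59, 66, 62, 46, 45, 44, 45, 44, 45]
lid3
[68, 41, 35, 35, 37, 39, 41, 54, 77, 86, 86, 92, 97, 86, 54, 45, 46, 44, 45, 44, 43, 44, 43, 42, 42, 41]
[55, 38, 35, 36, 41, 50, 55, 56, 56, 59, 61, 57, 59, 61, 53, 34, 31, 31, 31, 32, 31, 32, 31, 31, 32, 32]
[160, 133, 73, 56, 53, 54, 55, 54, 54, 56, 59, 59, 56, 58, 62, 59, 45, 43, 44, 44, 44, 44, 44, 44, 45, 45]
```

Run:
```python
from tongue import *
env.move_linear(C(-.044,0,.18),speed=.2); im=vision.snapshot("wrist"); sc=vision.snapshot("scene"); cv2.imwrite("pics/w9.png",im); cv2.imwrite("pics/lid4.png",sc)
print(env.sense()["time"],shift(sc))
old=cv2.imread("pics/catch.png",0)[:308,:400]; new=cv2.resize(im[78:278,155:415],(400,308),interpolation=cv2.INTER_CUBIC); new=cv2.cvtColor(new,cv2.COLOR_BGR2GRAY)
for x in(160,190,220,242):
    print(x); print(" old",old[100:200:2,x].tolist()); print(" new",new[100:200:2,x].tolist())
S=cv2.imread("pics/scene0.png",0); 
for y in range(124,134): print(y,S[y,356:372].tolist(),cv2.cvtColor(sc,6)[y,356:372].tolist())
```

```text
50.15 (-2.82, -1, 0.77)
160
 old [187, 187, 191, 174, 167, 125, 127, 123, 74, 115, 127, 95, 87, 89, 86, 86, 86, 90, 112, 113, 95, 80, 81, 80, 81, 80, 81, 80, 80, 80, 82, 83, 83, 95, 136, 140, 139, 139, 138, 137, 138, 137, 137, 131, 135, 137, 139, 139, 137, 138]
 new [186, 186, 190, 166, 127, 127, 124, 65, 44, 43, 44, 44, 45, 44, 67, 56, 75, 60, 90, 130, 124, 83, 82, 80, 81, 82, 106, 115, 111, 78, 77, 65, 59, 48, 48, 47, 45, 40, 106, 135, 139, 139, 139, 139, 140, 139, 139, 140, 138, 139]
190
 old [126, 127, 127, 126, 127, 126, 128, 123, 69, 117, 124, 94, 88, 88, 89, 87, 86, 91, 114, 111, 92, 58, 54, 49, 49, 50, 49, 50, 50, 49, 49, 49, 80, 96, 133, 140, 139, 139, 139, 139, 138, 138, 137, 130, 135, 139, 139, 138, 137, 138]
 new [125, 125, 126, 126, 125, 126, 125, 66, 43, 45, 44, 44, 44, 47, 82, 61, 77, 60, 91, 132, 118, 80, 58, 53, 48, 50, 67, 73, 70, 49, 44, 48, 47, 48, 45, 47, 45, 42, 105, 134, 140, 140, 139, 139, 140, 138, 139, 139, 140, 139]
220
 old [125, 127, 126, 126, 127, 127, 127, 121, 56, 74, 74, 56, 52, 53, 51, 53, 53, 58, 72, 72, 59, 49, 48, 49, 48, 49, 49, 51, 49, 50, 49, 5
[... 1454 characters left out ...]
, 39]
129 [53, 59, 76, 97, 109, 101, 68, 52, 51, 50, 49, 48, 47, 45, 43, 44] [47, 48, 52, 56, 68, 86, 101, 93, 57, 49, 48, 46, 45, 44, 43, 41]
130 [77, 98, 100, 103, 106, 105, 87, 52, 47, 46, 47, 46, 46, 45, 46, 45] [42, 55, 76, 86, 85, 91, 96, 86, 54, 46, 45, 45, 45, 43, 43, 42]
131 [94, 110, 110, 105, 108, 122, 110, 54, 39, 41, 42, 42, 42, 42, 43, 44] [49, 69, 88, 94, 92, 91, 94, 88, 68, 44, 40, 40, 42, 40, 40, 42]
132 [98, 109, 112, 106, 107, 121, 108, 51, 33, 34, 35, 35, 36, 36, 36, 37] [63, 78, 81, 86, 92, 90, 91, 97, 85, 43, 34, 34, 35, 35, 36, 35]
133 [99, 112, 118, 107, 106, 113, 100, 56, 34, 33, 31, 33, 32, 32, 33, 33] [76, 75, 66, 79, 92, 81, 72, 78, 69, 37, 31, 31, 31, 30, 32, 32]
```

```bash
cat > edge.py <<'E'
from press import *
def edge(im):
    g=im[...,:].mean(2); e=[]
    for y in(129,130,131,132):
        r=g[y,356:380]; k=int(np.argmin(np.diff(r))); h=(r[max(k-2,0):k+1].max()+r[k+2:k+5].min())/2
        j=next((j for j in range(max(k-2,0),k+3) if r[j]>=h>r[j+1]),k); e.append(j+(r[j]-h)/(r[j]-r[j+1]))
    return round(float(np.mean(e)),2)
E
python3 - <<'E'
from edge import *
print([edge(cv2.imread(f"pics/{n}.png")) for n in("scene0","lid2","lid3","lid4")])
env.move_linear(C(-.044,0,.116),speed=.2)
for z in np.arange(.0928,.0865,-.0004):
    env.move_linear(C(-.044,0,z+.022),speed=.03); f=F(3); t=env.sense(); e=edge(vision.snapshot("scene"))
    print(round(t["time"],2),round(z*1e3,2),round((t["tool_pos"][2]-.022)*1e3,2),round(f,2),e)
    if f>8 or t["time"]>60: print("stop"); break
E
```

```text
[6.27, 11.5, 7.79, 7.89]
50.92 92.8 93.14 0.32 6.22
51.27 92.4 92.45 -0.13 6.22
51.62 92.0 91.96 0.04 6.24
51.97 91.6 91.58 0.65 6.23
52.32 91.2 91.17 -0.15 6.22
52.67 90.8 90.94 1.37 6.22
53.02 90.4 90.79 4.82 6.24
53.37 90.0 90.52 6.26 6.25
53.72 89.6 90.29 7.88 6.23
54.07 89.2 90.03 8.38 6.24
stop
```

Run:
```python
from edge import *
for z in (.0905,.0915,.094):
    env.move_linear(C(-.044,0,z+.022),speed=.03); print(z,round(env.sense()["tool_pos"][2]-.022,4),round(F(3),2),edge(vision.snapshot("scene")))
env.move_linear(C(-.044,0,.18),speed=.2); sc=vision.snapshot("scene"); im=vision.snapshot("wrist"); print(env.sense()["time"],edge(sc))
new=cv2.cvtColor(cv2.resize(im[78:278,155:415],(400,308),interpolation=cv2.INTER_CUBIC),6)
old=cv2.cvtColor(cv2.resize(cv2.imread("pics/w9.png")[78:278,155:415],(400,308),interpolation=cv2.INTER_CUBIC),6)
for x in(190,220): print(old[110:190:2,x].tolist(),"\n",new[110:190:2,x].tolist())
g=cv2.cvtColor(sc,6)
for y in range(127,133): print(y,g[y,356:372].tolist())
```

```text
0.0905 0.0908 5.06 6.25
0.0915 0.091 -0.11 6.35
0.094 0.0941 -0.06 6.33
55.7333 6.3
[126, 125, 66, 43, 45, 44, 44, 44, 47, 82, 61, 77, 60, 91, 132, 118, 80, 58, 53, 48, 50, 67, 73, 70, 49, 44, 48, 47, 48, 45, 47, 45, 42, 105, 134, 140, 140, 139, 139, 140] 
 [126, 125, 126, 114, 55, 47, 45, 46, 47, 47, 46, 46, 47, 81, 57, 77, 58, 64, 72, 50, 69, 87, 70, 49, 48, 49, 47, 65, 77, 77, 50, 45, 46, 46, 46, 46, 46, 65, 135, 140]
[126, 125, 64, 45, 43, 45, 44, 44, 47, 82, 62, 77, 61, 63, 81, 72, 50, 49, 48, 51, 49, 67, 75, 71, 50, 47, 46, 47, 47, 46, 47, 47, 47, 122, 133, 139, 140, 140, 139, 140] 
 [126, 127, 126, 114, 51, 44, 47, 48, 46, 47, 44, 47, 50, 85, 57, 81, 58, 70, 72, 52, 69, 84, 66, 49, 50, 48, 48, 68, 77, 77, 50, 45, 47, 44, 45, 45, 48, 66, 135, 139]
127 [50, 50, 52, 59, 87, 92, 56, 46, 47, 45, 46, 45, 43, 43, 42, 41]
128 [49, 51, 54, 72, 95, 93, 56, 49, 49, 49, 48, 46, 45, 42, 40, 40]
129 [49, 56, 72, 88, 92, 85, 62, 50, 49, 49, 47, 46, 45, 44, 43, 41]
130 [67, 84, 88, 91, 90, 101, 92, 51, 45, 45, 45, 45, 44, 43, 43, 43]
131 [81, 93, 93, 88, 90, 105, 98, 49, 38, 40, 41, 39, 40, 41, 41, 41]
132 [74, 76, 82, 79, 71, 79, 72, 39, 34, 33, 34, 34, 35, 35, 36, 37]
```

The tongue edge is at 6.30 px, against 6.27 px at the start, so it is fully upright. The lid stays down at about -0.02 rad with the finger withdrawn, so it is latched.

Run:
```python
from p import *
env.move_linear(C(-.044,0,.28),speed=.2); st(); print(env.finish_job())
```

```text
56.38 [-0.0445  0.0003  0.2786] [-0.  -0.2 -0.2]
the job is handed in; nothing more can be done
None
```

I handed the job in at about 56 s: all six electrodes are in the case, the empty tray is back in its place, and the lid is held shut with the catch tongue upright over it; the hardest press was about 14.3 N, just above the stated 8–14 N.

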